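Unlatch the T-handle and slide the cutter case open

TASK

Open the green cutter case: push the red release button beside the T-handle so that the handle pops out, turn the handle clockwise (seen from above) until you feel it come up softly against its buffer, then slide the lid all the way back and let go, leaving the handle out and turned. Press gently, do not force the handle on past its buffer and do not drag at the lid while it is still latched; leave the loose things around it where they are.

Things in the scene. Friction and masses are not known exactly. Their poses are not given: they have to be found in the camera images.
- case: the cutter case, fixed on a plywood board. Origin: centre of the board's underside, on the bench. Its z is up; the lid slides open along its +y. Board 320 (x) x 460 (y) x 18 mm; green case on it 210 (x) x 400 (y) mm; the lid's flat top is 118 mm above the bench. On the lid sits a dark steel pan, its top 138 mm above the bench, spanning x -75 to +86 mm and y -32 to +32 mm with the lid shut. The case stays put
- lid (a joint): travel of the aluminium sliding lid along the case's +y, m: 0 shut, 0.130 fully open (end stop). Handle, pan and button ride on it. About 3 N of friction; it can slide only when the latch is fully undone
- button_top (a point): centre of the top of the red release button, a rounded rocking bar 26 mm long and 18 mm across whose crest stands 9 mm above the pan; it lies 82 mm from the handle's axis along the case's +x. Press it straight down: the handle is released after roughly 2 to 4 mm, at 5 to 12 N, and it bottoms at about 6 mm; it springs back. More than 20 N on it is too hard
- button: the rocking button itself; origin on its pivot 24 mm nearer the handle than button_top, 15 mm below the button's top; x axis along the case's x when not pressed
- pop (a joint): how far the T-handle stands out, m: 0 flush in its pan (held by the catch; it cannot be gripped or turned there), 0.028 popped out, held up by a spring (5 N presses it back a little)
- bar_mid (a point): centre of the black T-bar, 90 mm long, 16 mm wide, 18 mm tall (a yellow line along its top). It turns about its own centre. At turn 0 it lies along the case's x. Popped out, its underside is 10 mm above the pan and its centre 19 mm above the pan
- turn (a joint): angle of the T-handle, rad, 0 with the bar along the case's x, growing clockwise seen from above; friction about 0.06 N m. The hidden cam is clamped on the spindle differently in every case: its buffer is met somewhere between 0.57 and 1.37 rad and can only be felt. The latch is undone only from about 0.06 rad before that first touch to 0.12 rad after it
- spindle: the spindle that carries the T-bar and, hidden under the lid, the cam; origin on the turning axis level with the pan's top, x axis along the bar, z up
- stop: the rubber buffer for the cam, hidden under the lid and riding on it; origin on the handle's axis, 50 mm below the pan's top. The cam presses it 28 mm from the axis: from first touch the handle's torque climbs by about 2.4 N m per rad; more than 14 N on it (0.39 N m at the handle, on top of friction) is forcing it
- keeper: the latch post, hidden under the lid and fixed in the case. The cam bears on it if the lid is dragged while still latched; more than 20 N is forcing it
- collet: loose steel collet, 32 mm across and 38 mm tall, standing on the board's strip on the case's -x side; origin under its centre. Bystander: leave it where it is
- arbor: loose brass arbor, 28 mm across and 34 mm tall, standing on the board's strip on the case's +x side; origin under its centre. Bystander: leave it where it is
- spray_can: white and red spray can, 64 mm across, 170 mm tall; origin under its centre. Bystander: leave it where it is
- oil_bottle: white oil bottle with red cap, 52 mm across, 120 mm tall; origin under its centre. Bystander: leave it where it is
- parts_box: open grey plastic parts box 130 x 100 x 45 mm; origin under its centre. Bystander: leave it where it is
- wrench: steel wrench lying on the bench. Bystander: leave it where it is
- screwdriver: screwdriver with orange handle lying on the bench. Bystander: leave it where it is

How it is judged:
By the outcome, as a careful person would: the job done as asked, in the order asked, and still so for the second after the job is handed in, with the robot touching nothing.
It also fails if it takes over 72 s, if anything falls off the work surface, if the arm or the gripper's body presses on something with over 40 N, if the wrist force passes 120 N, or if a joint passes its speed limit or range.

ROBOT

A 6-joint arm with a two-finger parallel gripper is mounted at the origin on the work surface. World frame = base frame: x ahead of the robot, y to its left, z up, the work surface at z = 0. Lengths are in m, angles in degrees, forces in N, time in s.
With the tool pointing down it reaches from about 0.375 to 0.9 m from the base axis. Payload 3.1 kg.
Tool frame: the origin (TCP) lies at the very end of the fingers, on their centre line; the grasp point (between the pads) lies bot.hold_point_z behind it (bot.hold_point_z is the distance from the TCP to the grasp point, in m); z points along the fingers, y is the line along which they close (so a half turn about z gives the same grasp; the last joint's range is limited). The gripper opens to 87 mm and grips with 3 to 60 N. Pads are 19 mm wide; open, the fingers measure 117 mm over their backs; the gripper's body (75 mm by 190 mm) begins 51 mm behind the grasp point.
Start: joints at [-78.008, 30.224, 82.088, -0, 67.689, -10.227], TCP at [0.236, -0.579, 0.223] pointing down, gripper open.
Joint ranges: [-176.69, 176.69], [-43.24, 126.21], [12.49, 139.97], [-82, 262], [0, 151.66], [-163.58, 163.58]. Speed limits (degrees/s): [159.86, 159.86, 180, 180, 180, 180].

INTERFACE

Orientations are given as a 3x3 rotation matrix whose columns are the frame's x, y, z axes.
In Python, from rig import bot gives the robot as it stands.
- The arm moves only by the tool apply_moves, never from a script. Its argument "plan" is one flat list of numbers, 4 for each row, row after row: the shift along the world's x, y, z normalised to -1 to 1, where 1 is 0.05 m, then the turn about the world's z normalised to -1 to 1, where 1 is 10 degrees. A call has 1 to 12 rows; each row shifts and turns the commanded pose from where the row before left it; what a row does not reach is not made up. A row lasts 1/8 s, in which the tool goes at most 62.5 mm and 10.7 degrees, less where a joint would pass 70% of its speed; a pose out of reach is approached as far as the arm can. A call with a number of a shift or a turn outside -1 to 1 is refused whole. A call with a gripper value outside its range is refused whole. "grip" is the closure, from -1 (fully open) to 1 (shut), so that 0 is half open, set as the call begins (left out, the last holds). The fingers move at their own pace and stop on an object; the grip force is fixed at half the most. Time passes only in rows, so rows that do not move let the fingers close. It gives the time, the measured TCP pose, the force, the opening and the grip force at its end, in the units of the state.
- bot.read_state(): the state, without advancing time (a new reading comes with each control period).
- bot.capture(name): name is "side" or "top"; returns (picture, depth): 420x560x3 uint8, red, green, blue; 420x560 float32, m along the optical axis (not along the pixel's ray), 0 where there is no reading.
- bot.camera_info(name): a dict with "vertical_fov" (degrees; the focal length in pixels is half the picture's height over the tangent of half this angle, whatever the lens; pixels are square), "cx", "cy" (the principal point, pixels), "k1" (the pictures are not rectified: a ray, as slopes to the right and down, at radius r is drawn at 1 + k1 r^2 times it, then the intrinsics apply), "rvec" (rotation vector, rad) and "tvec" (3), from world to camera coordinates, as OpenCV has them. Camera axes: x right, y down, z forward; pixel columns grow to the right and rows downward; lengths in m; the calibration is good to about 2 mm. A picture is of the moment at which its call begins. camera_info takes no time and is no camera call.
- bot.hand_in(): hands the job in; it is judged then, once.
Trained networks look in the newest picture that a camera, given by its name, has taken for a name from the list of things; names that differ only in an ending like _2 or _b are one class to them, and where a whole thing is asked for, a point or a joint stands for the part that bears it (a point fixed in the world has none). Each returns a list of dicts, best first, with "p" (0 to 1); they miss things now and then, are a little off and sometimes report something else, mostly with a low value. They report only what shows in the picture. A call takes as long as a camera call.
- bot.outline_of(camera, target): "mask" (420x560 bool, what is visible of it) and "xy" ([column, row] as shares, 0 to 1, of the picture: columns of its width, rows of its height, amid what is visible of it).
- bot.pinpoint(camera, target): "xy" ([column, row] as shares, 0 to 1, of the picture: columns of its width, rows of its height: a listed point, or the origin of a listed thing).
The state is a dict: "time_s": time; "joint_positions": joint angles; "qvel": joint speeds; "tau": joint torques, N m; "position": TCP position; "tcp_rot": TCP orientation; "force": force on the tool from outside, world axes, zero at the start; "moment": the same for the moment, N m; "opening": opening from 0.0 (shut) to 1.0 (fully open); "grasp_force": force on a finger pad.
Only numpy, scipy, OpenCV 4.12 (cv2) and the standard library are available. Lean on these libraries where they do the work, as an engineer would, in place of code of your own. Each camera call takes 0.05 s, during which the arm holds its last target. There are 200 camera calls.

## Working session

There is one attempt and no reset: what is moved stays moved. The work goes in short steps, Python scripts to look and compute and a tool call to move; the robot and the scene stay as the last step left them, time stands still between calls to the robot, and variables do not carry over. Pictures are saved under pics/ and viewed, at most 10 in all, crops included, and the job is handed in when it is done.

Besides the shell and the picture viewer there is one more tool, called after "Request:" by a JSON object that holds its "api" and its "payload". apply_moves: Moves the arm, as the interface text tells. Its arguments: {"type":"object","properties":{"plan":{"type":"array","items":{"type":"number"}},"grip":{"type":"number"}},"required":["plan"]}

```bash
mkdir -p pics; cat > h.py <<'E'
import numpy as np,cv2
from rig import bot
def cam(n):
    c=bot.camera_info(n);f=210/np.tan(np.radians(c['vertical_fov']/2));R=cv2.Rodrigues(np.array(c['rvec'],float))[0]
    return c,f,R,np.array(c['tvec'],float).ravel()
def ray(n,u,v):
    c,f,R,t=cam(n);x=np.array([(u-c['cx'])/f,(v-c['cy'])/f]);s=x.copy()
    for _ in range(20): s=x/(1+c['k1']*(s@s))
    return -R.T@t, R.T@np.array([s[0],s[1],1.])
def onz(n,u,v,z):
    o,d=ray(n,u,v);return o+d*(z-o[2])/d[2]
def dep(n,u,v,D):
    o,d=ray(n,u,v);return o+d*D
def pp(n,k):
    return [(round(r['p'],2),np.array(r['xy'])*[560,420]) for r in bot.pinpoint(n,k)[:2]]
E
python3 - <<'E'
from h import *
print(bot.hold_point_z, bot.read_state()['position'])
Z=dict(case=0,button_top=.147,bar_mid=.138,spindle=.138,collet=.018,arbor=.018,spray_can=0,oil_bottle=0,parts_box=0)
for n in('top','side'):
    p,d=bot.capture(n);cv2.imwrite(f'pics/{n}0.png',p[:,:,::-1])
    for k,z in Z.items():
        for pr,(u,v) in pp(n,k):
            iu,iv=int(np.clip(u,0,559)),int(np.clip(v,0,419));print(n,k,pr,int(u),int(v),onz(n,u,v,z).round(4),dep(n,u,v,d[iv,iu]).round(4))
E
```

```text
0.0187 [ 0.2362078  -0.57783853  0.22156695]
top case 0.93 290 198 [ 0.5612 -0.0369  0.    ] [ 0.5493 -0.034   0.1219]
top case 0.39 434 207 [ 0.5223 -0.4908  0.    ] [ 0.5221 -0.4897  0.0034]
top button_top 0.39 303 173 [ 0.617 -0.071  0.147] [ 0.6193 -0.0718  0.1321]
top bar_mid 0.44 291 200 [ 0.5408 -0.0359  0.138 ] [ 0.5409 -0.0359  0.136 ]
top spindle 0.6 295 202 [ 0.5359 -0.046   0.138 ] [ 0.5359 -0.046   0.138 ]
top spindle 0.37 432 268 [ 0.337  -0.4337  0.138 ] [ 0.3302 -0.474   0.0076]
top collet 0.56 293 201 [ 0.5509 -0.0436  0.018 ] [ 0.5402 -0.0403  0.1342]
top collet 0.43 312 252 [ 0.3899 -0.0981  0.018 ] [ 0.3903 -0.0957  0.0544]
top arbor 0.4 302 157 [ 0.6887 -0.0764  0.018 ] [ 0.6824 -0.0746  0.0528]
top spray_can 0.83 125 240 [0.4398 0.4885 0.    ] [0.4375 0.4499 0.1217]
top oil_bottle 0.46 431 271 [ 0.3198 -0.4736  0.    ] [ 0.32   -0.4729  0.0023]
top parts_box 0.94 433 207 [ 0.5224 -0.4892  0.    ] [ 0.5226 -0.4904 -0.0037]
side case 0.62 268 229 [ 0.5593 -0.0462  0.    ] [0.4879 0.0874 0.1078]
side button_top 0.49 252 180 [ 0.6251 -0.0661  0.147 ] [ 0.7643 -0.3014 -0.0028]
side bar_mid 0.48 273 197 [ 0.5287 -0.0208  0.138 ] [ 0.5279 -0.0193  0.139 ]
side spindle 0.41 272 194 [ 0.5403 -0.0353  0.138 ] [ 0.5415 -0.0376  0.1365]
side collet 0.46 320 231 [ 0.4015 -0.0894  0.018 ] [ 0.4003 -0.086   0.0205]
side arbor 0.38 327 178 [ 0.5098 -0.4236  0.018 ] [ 0.5127 -0.4323  0.0131]
side arbor 0.25 271 199 [ 0.6215 -0.1871  0.018 ] [ 0.5281 -0.0082  0.1406]
side spray_can 0.95 196 370 [0.4466 0.4795 0.    ] [0.4204 0.5074 0.0511]
side oil_bottle 0.7 170 342 [0.5408 0.4482 0.    ] [0.5172 0.4699 0.0369]
side parts_box 0.93 325 177 [ 0.5321 -0.4595  0.    ] [ 0.522  -0.4307  0.0161]
```

View pics/top0.png

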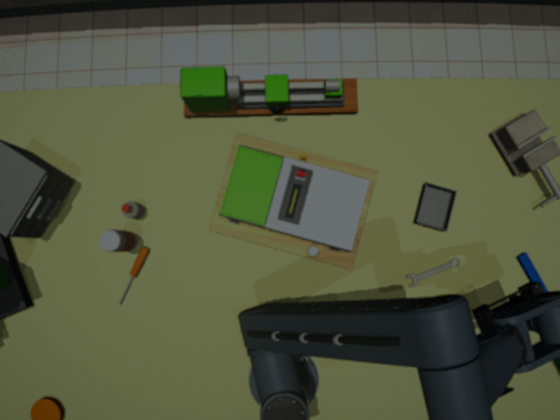

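View pics/side0.png

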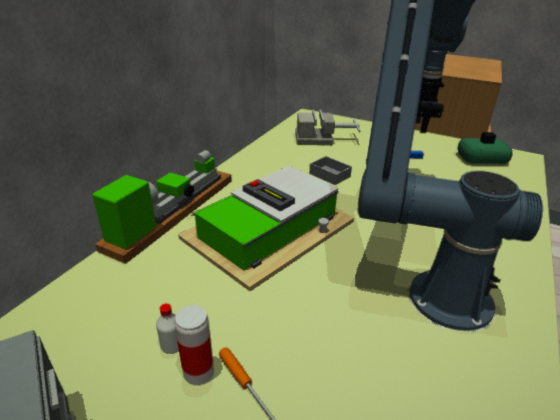

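The top view shows the case with its pan at px (295,195), red button at (300,174), yellow bar line at (292,203) and the green half on the world +y side, so the lid slides towards +y. The collet is at (313,252) and the arbor at (302,157). Next I refine the positions by colour.

```bash
cat > col.py <<'E'
from h import *
def blobs(n,zr,zy):
    p,d=bot.capture(n);h=cv2.cvtColor(p,cv2.COLOR_RGB2HSV);H,S,V=[h[...,i].astype(int) for i in range(3)]
    roi=np.zeros(H.shape,bool)
    if n=='top': roi[140:260,215:375]=1
    else: roi[165:225,220:310]=1
    red=roi&((H<8)|(H>172))&(S>130)&(V>70); 
    out={}
    for nm,m,z in(('red',red,zr),('yel',roi&(H>18)&(H<36)&(S>90)&(V>60),zy)):
        if nm=='yel':
            k=np.zeros(roi.shape,bool)
            if n=='top': k[165:235,270:320]=1
            else: k[175:215,240:300]=1
            m=m&k
        c,l,s,ce=cv2.connectedComponentsWithStats(m.astype(np.uint8))
        for i in range(1,c):
            if s[i,4]>4:
                vs,us=np.nonzero(l==i);P=np.array([onz(n,a,b,z)for a,b in zip(us,vs)])
                q=P[:,:2]-P[:,:2].mean(0);w=np.linalg.svd(q,full_matrices=False)[2][0]
                print(n,nm,s[i],ce[i].round(1),P.mean(0).round(4),'ang',np.degrees(np.arctan2(w[1],w[0])).round(1),'ext',np.ptp(q@w).round(3),'depthpt',np.median([dep(n,a,b,d[b,a]) for a,b in zip(us,vs)],0).round(4))
    return p,d
E
python3 - <<'E'
from col import *
from h import *
p,d=blobs('top',.146,.137);ps,_=blobs('side',.146,.137)
# lid+green top plane points from depth (z .105-.125)
us,vs=np.meshgrid(range(200,390),range(130,270))
P=np.array([dep('top',u,v,d[v,u]) for u,v in zip(us.ravel(),vs.ravel())])
for lo,hi,nm in((.1,.16,'case'),(.128,.16,'pan'),(.008,.16,'board')):
    m=(P[:,2]>lo)&(P[:,2]<hi)&(P[:,0]<.78)&(P[:,0]>.33)
    im=np.zeros(us.shape,np.uint8);im[m.reshape(us.shape)]=1
    c,l,s,_=cv2.connectedComponentsWithStats(im);i=1+np.argmax(s[1:,4]);q=P[(l==i).ravel()]
    print(nm,len(q),np.median(q[:,2]).round(4),cv2.minAreaRect((q[:,:2]*1000).astype(np.float32)))
im=np.hstack([cv2.resize(p[140:260,240:340],(400,480),interpolation=2),cv2.resize(ps[160:240,230:310],(400,480)[:2],interpolation=2)])
cv2.imwrite('pics/crop.png',im[:,:,::-1])
E
```

```text
top red [296 170  10   7  51] [300.5 173.3] [ 0.6185 -0.0623  0.146 ] ang 73.2 ext 0.027 depthpt [ 0.6194 -0.0612  0.1435]
top yel [289 190   9  23  63] [292.8 201.3] [ 0.5395 -0.0387  0.137 ] ang 162.9 ext 0.066 depthpt [ 0.5403 -0.0391  0.138 ]
top yel [270 230  16   5  46] [275.4 232.8] [0.4508 0.013  0.137 ] ang 80.2 ext 0.044 depthpt [0.4535 0.0155 0.018 ]
side red [249 180  10   7  43] [254.  183.2] [ 0.6148 -0.0559  0.146 ] ang 92.5 ext 0.04 depthpt [ 0.6166 -0.0588  0.143 ]
side yel [245 179   2   5   5] [245.6 181. ] [ 0.6528 -0.0692  0.137 ] ang 112.8 ext 0.026 depthpt [ 0.7828 -0.2822  0.0017]
side yel [240 180   4   5   8] [241.4 181.5] [ 0.6625 -0.06    0.137 ] ang 120.7 ext 0.026 depthpt [ 0.7947 -0.2679  0.0025]
side yel [264 189  18  10  44] [272.7 193.3] [ 0.5443 -0.0438  0.137 ] ang 162.4 ext 0.072 depthpt [ 0.5415 -0.0399  0.1391]Traceback (most recent call last):
  File "<stdin>", line 6, in <module>
  File "h.py", line 13, in dep
    o,d=ray(n,u,v);return o+d*D
        ~~~^^^^^^^
  File "h.py", line 7, in ray
    c,f,R,t=cam(n);x=np.array([(u-c['cx'])/f,(v-c['cy'])/f]);s=x.copy()
            ~~~^^^
  File "h.py", line 4, in cam
    c=bot.camera_info(n);f=210/np.tan(np.radians(c['vertical_fov']/2));R=cv2.Rodrigues(np.array(c['rvec'],float))[0]
ValueError: time passes only in moves, steps and waits
```

```bash
cat > st.py <<'E'
from rig import bot
import numpy as np
s=bot.read_state();R=np.array(s['tcp_rot'])
print('t',s['time_s'],'pos',np.round(s['position'],4),'yaw_y',np.degrees(np.arctan2(R[1,1],R[0,1])).round(2),'z',R[:,2].round(3),'\nF',np.round(s['force'],2),'M',np.round(s['moment'],3),'q',np.round(s['joint_positions'],1),'op',s['opening'],s['grasp_force'])
E
python3 st.py
```

```text
t 1.1 pos [ 0.2364 -0.5786  0.2226] yaw_y -67.78 z [ 0. -0. -1.] 
F [ 0.14  0.24 -0.13] M [0.007 0.055 0.003] q [-78.   30.2  82.1  -0.   67.7 -10.2] op 1.0020370413249649 0.0
```

Request:
{"api": "apply_moves", "payload": {"plan": [0.38, 0.52, 0, 0.7, 0.38, 0.52, 0, 0.7, 0.38, 0.52, 0, 0.7, 0.38, 0.52, 0, 0.7, 0.38, 0.52, 0, 0.7, 0.38, 0.52, 0, 0.7, 0.38, 0.52, 0, 0.7, 0.38, 0.52, 0, 0.7, 0.38, 0.52, 0, 0.7, 0.38, 0.52, 0, 0.7], "grip": 1}}

```text
time_s: 2.35
position: [0.427, -0.3178, 0.2227]
tcp_rot: [[-0.043, 0.999, 0.0], [0.999, 0.043, -0.0], [-0.0, 0.0, -1.0]]
force: [-0.8, 0.3, 0.8]
opening: 0.02
grasp_force: 0.0
```

Request:
{"api": "apply_moves", "payload": {"plan": [0.38, 0.52, 0, 0.7, 0.38, 0.52, 0, 0.7, 0.38, 0.52, 0, 0.7, 0.38, 0.52, 0, 0.7, 0.38, 0.52, 0, 0.7, 0.38, 0.52, 0, 0.7, 0.38, 0.52, 0, 0.7, 0.38, 0.52, 0, 0.7, 0.38, 0.52, 0, 0.7, 0.42, 0.46, 0, 0.9, 0, 0, 0, 0]}}

```text
time_s: 3.72
position: [0.6195, -0.06, 0.2225]
tcp_rot: [[-0.963, 0.27, 0.001], [0.27, 0.963, -0.0], [-0.001, 0.0, -1.0]]
force: [-0.7, -0.6, 0.3]
opening: 0.003
grasp_force: 0.0
```

```bash
python3 st.py
```

```text
t 3.725 pos [ 0.6195 -0.06    0.2225] yaw_y 74.35 z [ 0.001 -0.    -1.   ] 
F [-0.68 -0.62  0.28] M [ 0.091 -0.126 -0.048] q [-15.8  30.   82.5   0.   67.4 -90.2] op 0.0032007936201319115 0.0
```

Request:
{"api": "apply_moves", "payload": {"plan": [-0.02, -0.04, -0.35, -0.05, 0, 0, -0.5, 0, 0, 0, -0.5, 0, 0, 0, 0, 0]}}

```text
time_s: 4.22
position: [0.615, -0.064, 0.1531]
tcp_rot: [[-0.959, 0.282, -0.006], [0.282, 0.959, 0.001], [0.006, -0.0, -1.0]]
force: [-0.8, -0.1, 0.2]
opening: 0.009
grasp_force: 0.0
```

Request:
{"api": "apply_moves", "payload": {"plan": [0, 0, -0.06, 0, 0, 0, -0.06, 0, 0, 0, 0, 0]}}

```text
time_s: 4.6
position: [0.6176, -0.0637, 0.1496]
tcp_rot: [[-0.96, 0.28, 0.001], [0.28, 0.96, -0.0], [-0.001, -0.0, -1.0]]
force: [-0.1, -0.5, 0.7]
opening: 0.007
grasp_force: 0.0
```

Request:
{"api": "apply_moves", "payload": {"plan": [0, 0, -0.02, 0, 0, 0, 0, 0]}}

```text
time_s: 4.85
position: [0.6174, -0.0635, 0.1482]
tcp_rot: [[-0.96, 0.28, 0.0], [0.28, 0.96, -0.0], [-0.0, -0.0, -1.0]]
force: [-0.4, -0.0, -0.5]
opening: 0.007
grasp_force: 0.0
```

Request:
{"api": "apply_moves", "payload": {"plan": [0, 0, -0.02, 0, 0, 0, 0, 0]}}

```text
time_s: 5.1
position: [0.6175, -0.0636, 0.1473]
tcp_rot: [[-0.96, 0.28, 0.0], [0.28, 0.96, -0.0], [-0.0, 0.0, -1.0]]
force: [0.2, -0.7, 1.6]
opening: 0.005
grasp_force: 0.7
```

Touching at 0.1473, as expected. I keep pressing 1 mm at a time.

Request:
{"api": "apply_moves", "payload": {"plan": [0, 0, -0.02, 0, 0, 0, 0, 0]}}

```text
time_s: 5.35
position: [0.6176, -0.0636, 0.147]
tcp_rot: [[-0.96, 0.28, 0.001], [0.28, 0.96, -0.0], [-0.001, -0.0, -1.0]]
force: [-1.0, -0.2, 5.8]
opening: 0.005
grasp_force: 2.9
```

Request:
{"api": "apply_moves", "payload": {"plan": [0, 0, -0.02, 0, 0, 0, 0, 0]}}

```text
time_s: 5.6
position: [0.6178, -0.0636, 0.1467]
tcp_rot: [[-0.96, 0.28, 0.001], [0.28, 0.96, -0.0], [-0.001, -0.0, -1.0]]
force: [-2.0, 0.8, 8.3]
opening: 0.004
grasp_force: 4.4
```

```bash
python3 st.py; python3 -c "
from col import *
blobs('top',.146,.165)"
```

```text
t 5.6 pos [ 0.6178 -0.0636  0.1467] yaw_y 73.73 z [ 0.001 -0.    -1.   ] 
F [-1.99  0.85  8.28] M [ 0.193  0.243 -0.036] q [-16.2  35.1  86.7  -0.   58.1 -89.9] op 0.004233494522976442 4.407714775297791
```

Request:
{"api": "apply_moves", "payload": {"plan": [0, 0, -0.02, 0, 0, 0, 0, 0]}}

```text
time_s: 5.9
position: [0.6181, -0.0637, 0.1461]
tcp_rot: [[-0.96, 0.28, 0.002], [0.28, 0.96, -0.001], [-0.002, -0.0, -1.0]]
force: [-2.2, -0.2, 10.1]
opening: 0.006
grasp_force: 5.1
```

Request:
{"api": "apply_moves", "payload": {"plan": [0, 0, -0.02, 0, 0, 0, 0, 0]}}

```text
time_s: 6.15
position: [0.6185, -0.0638, 0.1454]
tcp_rot: [[-0.96, 0.28, 0.003], [0.28, 0.96, -0.001], [-0.003, -0.0, -1.0]]
force: [-2.3, 0.2, 10.8]
opening: 0.006
grasp_force: 5.4
```

Request:
{"api": "apply_moves", "payload": {"plan": [0, 0, -0.02, 0, 0, 0, 0, 0]}}

```text
time_s: 6.4
position: [0.6192, -0.0641, 0.1435]
tcp_rot: [[-0.96, 0.28, 0.005], [0.28, 0.96, -0.001], [-0.005, 0.0, -1.0]]
force: [1.3, -0.1, 4.3]
opening: 0.002
grasp_force: 2.2
```

Request:
{"api": "apply_moves", "payload": {"plan": [0, 0, -0.016, 0, 0, 0, 0, 0]}}

```text
time_s: 6.65
position: [0.6197, -0.0642, 0.1423]
tcp_rot: [[-0.96, 0.281, 0.005], [0.281, 0.96, -0.001], [-0.006, 0.0, -1.0]]
force: [3.6, -1.4, 4.5]
opening: 0.009
grasp_force: 2.7
```

```bash
python3 -c "
from col import *
p,d=blobs('side',.146,.165)
q,d=blobs('top',.146,.165)
im=np.hstack([cv2.resize(q[140:260,240:340],(400,480),interpolation=2),cv2.resize(p[150:230,230:310],(400,480),interpolation=2)])
cv2.imwrite('pics/c1.png',im[:,:,::-1])"
```

```text
side red [250 184   8   3  15] [253.5 185.1] [ 0.6104 -0.045   0.146 ] ang -152.9 ext 0.021 depthpt [ 0.6177 -0.0574  0.1376]
side yel [240 175   5   3   9] [242.2 176. ] [ 0.6511 -0.0477  0.165 ] ang 145.9 ext 0.016 depthpt [ 8.145e-01 -3.067e-01  4.000e-04]
side yel [240 175  10  11  34] [245.5 180.2] [ 0.6289 -0.0302  0.165 ] ang 101.0 ext 0.066 depthpt [ 0.7829 -0.268   0.0021]
side yel [269 183  13   7  14] [274.9 186.1] [ 0.5357 -0.041   0.165 ] ang 162.4 ext 0.049 depthpt [ 0.5346 -0.0376  0.1673]
```

View pics/c1.png

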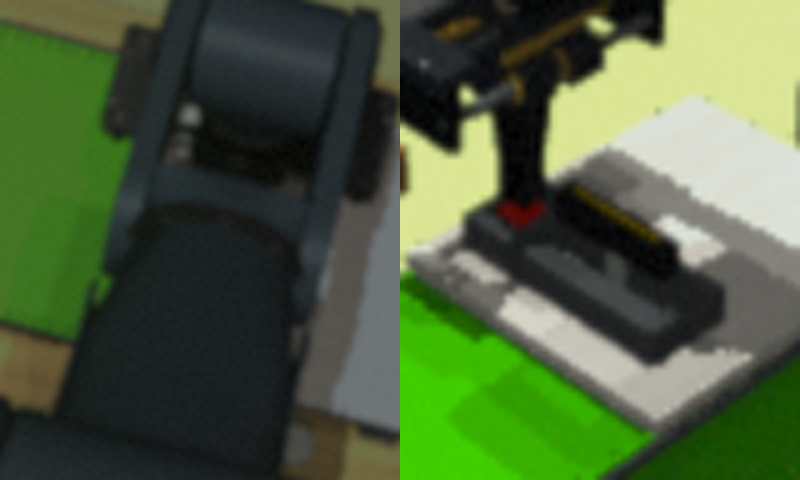

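The side crop shows the T-bar standing out of the pan (bar around px (620,225)), so the handle has popped. I lift off and move over to the handle.

Request:
{"api": "apply_moves", "payload": {"plan": [0, 0, 0.2, 0, 0, 0, 0.7, 0, 0, 0, 0.7, 0, -0.4, 0.12, 0, 0, -0.4, 0.12, 0, 0, -0.4, 0.12, 0, 0, -0.38, 0.12, 0, 0, 0, 0, 0, 0, 0, 0, 0, 0], "grip": 0}}

```text
time_s: 7.88
position: [0.5388, -0.0397, 0.2212]
tcp_rot: [[-0.96, 0.28, 0.0], [0.28, 0.96, -0.0], [-0.0, -0.0, -1.0]]
force: [0.4, 0.5, 1.1]
opening: 0.503
grasp_force: 0.0
```

```bash
python3 st.py; python3 -c "
from col import *
blobs('side',.146,.165)"
```

```text
t 7.875 pos [ 0.5388 -0.0397  0.2212] yaw_y 73.72 z [ 0. -0. -1.] 
F [0.44 0.48 1.14] M [ 0.025 -0.163 -0.062] q [-16.1  23.8  94.4  -0.   61.8 -89.8] op 0.5029620475222686 0.0
side red [249 180  10   7  44] [254.1 183.2] [ 0.6145 -0.056   0.146 ] ang 92.3 ext 0.04 depthpt [ 0.6166 -0.0588  0.1432]
side yel [240 175  23  11 132] [247.9 178.4] [ 0.6282 -0.0433  0.165 ] ang 71.2 ext 0.089 depthpt [ 0.7855 -0.3036  0.0012]
side yel [264 181   8   4  10] [267.1 182.3] [ 0.5665 -0.05    0.165 ] ang 163.1 ext 0.027 depthpt [ 0.5662 -0.0456  0.1676]
```

Request:
{"api": "apply_moves", "payload": {"plan": [0.02, 0.01, -0.5, 0, 0, 0, -0.5, 0, 0, 0, -0.3, 0, 0, 0, -0.24, 0, 0, 0, 0, 0, 0, 0, 0, 0]}}

```text
time_s: 8.68
position: [0.5399, -0.0392, 0.1448]
tcp_rot: [[-0.96, 0.28, 0.001], [0.28, 0.96, -0.0], [-0.001, 0.0, -1.0]]
force: [-0.6, -0.1, 0.1]
opening: 0.5
grasp_force: 0.0
```

Request:
{"api": "apply_moves", "payload": {"plan": [0, 0, 0, 0, 0, 0, 0, 0, 0, 0, 0, 0, 0, 0, 0, 0], "grip": 1}}

```text
time_s: 9.18
position: [0.5394, -0.0392, 0.1445]
tcp_rot: [[-0.96, 0.281, 0.0], [0.281, 0.96, -0.0], [-0.0, -0.0, -1.0]]
force: [-0.9, -0.9, 1.0]
opening: 0.18
grasp_force: 30.0
```

```bash
python3 st.py
```

```text
t 9.175 pos [ 0.5394 -0.0392  0.1445] yaw_y 73.7 z [ 0. -0. -1.] 
F [-0.9  -0.89  0.97] M [-0.039 -0.137 -0.157] q [-16.   30.   98.6  -0.   51.4 -89.7] op 0.17970803161295829 30.00018222257495
```

```bash
cat > m.py <<'E'
from rig import bot
import numpy as np
a=[]
for _ in range(6):
    bot.capture('side');s=bot.read_state();R=np.array(s['tcp_rot'])
    a.append([np.degrees(np.arctan2(R[1,1],R[0,1])),*s['force'],*s['moment'],*np.array(s['position'])*1000,s['tau'][5]])
a=np.array(a);print(s['time_s'],'yaw',a[:,0].mean().round(2),'F',a[:,1:4].mean(0).round(2),'M',a[:,4:7].mean(0).round(3),'sd',a[:,6].std().round(3),'pos',a[:,7:10].mean(0).round(1),'tau6',a[:,10].mean().round(3))
E
python3 m.py
```

```text
9.475 yaw 73.7 F [-0.35 -0.92  2.13] M [-0.038 -0.056 -0.138] sd 0.023 pos [539.4 -39.2 144.4] tau6 -0.134
```

Request:
{"api": "apply_moves", "payload": {"plan": [0, 0, 0, -0.5, 0, 0, 0, -0.5, 0, 0, 0, -0.5, 0, 0, 0, -0.5, 0, 0, 0, -0.5, 0, 0, 0, 0]}}

```text
time_s: 10.22
position: [0.5399, -0.0384, 0.1444]
tcp_rot: [[-0.752, 0.659, 0.001], [0.659, 0.752, 0.001], [-0.0, 0.002, -1.0]]
force: [1.1, 2.0, 3.4]
opening: 0.184
grasp_force: 30.0
```

```bash
python3 m.py
```

```text
10.525 yaw 48.76 F [1.39 3.15 2.81] M [ 0.547 -0.326 -0.059] sd 0.029 pos [539.8 -38.6 144.4] tau6 -0.04
```

Request:
{"api": "apply_moves", "payload": {"plan": [0, 0, 0, -0.25, 0, 0, 0, -0.25, 0, 0, 0, 0]}}

```text
time_s: 10.9
position: [0.5399, -0.0386, 0.1444]
tcp_rot: [[-0.691, 0.722, 0.001], [0.722, 0.691, 0.001], [-0.0, 0.001, -1.0]]
force: [1.9, 4.1, 2.5]
opening: 0.178
grasp_force: 30.0
```

```bash
python3 m.py
```

```text
11.2 yaw 43.75 F [2.42 4.73 3.18] M [ 0.804 -0.478 -0.071] sd 0.015 pos [539.9 -38.6 144.4] tau6 -0.042
```

Request:
{"api": "apply_moves", "payload": {"plan": [0, 0, 0, -0.2, 0, 0, 0, 0]}}

```text
time_s: 11.45
position: [0.5399, -0.0386, 0.1444]
tcp_rot: [[-0.666, 0.746, 0.001], [0.746, 0.666, 0.001], [-0.0, 0.002, -1.0]]
force: [2.3, 4.9, 3.6]
opening: 0.179
grasp_force: 30.0
```

```bash
python3 m.py
```

```text
11.75 yaw 41.76 F [2.47 5.12 2.96] M [ 0.836 -0.493  0.015] sd 0.041 pos [539.9 -38.6 144.4] tau6 -0.006
```

Request:
{"api": "apply_moves", "payload": {"plan": [0, 0, 0, -0.2, 0, 0, 0, 0]}}

```text
time_s: 12.0
position: [0.54, -0.0385, 0.1444]
tcp_rot: [[-0.639, 0.769, 0.001], [0.769, 0.639, 0.001], [-0.0, 0.002, -1.0]]
force: [2.4, 5.8, 2.3]
opening: 0.18
grasp_force: 30.0
```

```bash
python3 m.py
```

```text
12.3 yaw 39.76 F [2.46 5.23 3.09] M [ 0.87  -0.498  0.01 ] sd 0.027 pos [540.  -38.5 144.4] tau6 -0.005
```

Request:
{"api": "apply_moves", "payload": {"plan": [0, 0, 0, -0.2, 0, 0, 0, 0]}}

```text
time_s: 12.55
position: [0.54, -0.0385, 0.1444]
tcp_rot: [[-0.612, 0.791, 0.002], [0.791, 0.612, 0.001], [-0.0, 0.002, -1.0]]
force: [3.2, 5.6, 2.7]
opening: 0.185
grasp_force: 30.0
```

```bash
python3 m.py
```

```text
12.85 yaw 37.75 F [2.17 5.26 2.81] M [ 0.89  -0.495 -0.008] sd 0.029 pos [540.1 -38.5 144.4] tau6 -0.005
```

Request:
{"api": "apply_moves", "payload": {"plan": [0, 0, 0, -0.2, 0, 0, 0, 0]}}

```text
time_s: 13.1
position: [0.5401, -0.0384, 0.1444]
tcp_rot: [[-0.584, 0.812, 0.002], [0.812, 0.584, 0.001], [-0.0, 0.002, -1.0]]
force: [3.2, 6.2, 3.2]
opening: 0.176
grasp_force: 30.0
```

```bash
python3 m.py
```

```text
13.4 yaw 35.75 F [2.57 5.45 2.67] M [ 0.91  -0.546 -0.034] sd 0.02 pos [540.1 -38.4 144.4] tau6 -0.005
```

Request:
{"api": "apply_moves", "payload": {"plan": [0, 0, 0, -0.2, 0, 0, 0, 0]}}

```text
time_s: 13.65
position: [0.5402, -0.0384, 0.1444]
tcp_rot: [[-0.555, 0.832, 0.002], [0.832, 0.555, 0.001], [-0.0, 0.002, -1.0]]
force: [2.6, 4.9, 2.7]
opening: 0.183
grasp_force: 30.0
```

```bash
python3 m.py
```

```text
13.95 yaw 33.75 F [2.56 5.51 2.71] M [ 0.909 -0.567 -0.008] sd 0.016 pos [540.2 -38.4 144.4] tau6 -0.005
```

Request:
{"api": "apply_moves", "payload": {"plan": [0, 0, 0, -0.2, 0, 0, 0, 0]}}

```text
time_s: 14.2
position: [0.5402, -0.0384, 0.1444]
tcp_rot: [[-0.526, 0.85, 0.002], [0.85, 0.526, 0.001], [-0.0, 0.002, -1.0]]
force: [3.6, 5.7, 3.3]
opening: 0.18
grasp_force: 30.0
```

```bash
python3 m.py
```

```text
14.5 yaw 31.75 F [2.83 5.56 2.32] M [ 0.934 -0.566  0.01 ] sd 0.037 pos [540.2 -38.4 144.4] tau6 -0.004
```

Request:
{"api": "apply_moves", "payload": {"plan": [0, 0, 0, -0.2, 0, 0, 0, 0]}}

```text
time_s: 14.75
position: [0.5403, -0.0383, 0.1444]
tcp_rot: [[-0.496, 0.868, 0.002], [0.868, 0.496, 0.001], [0.0, 0.002, -1.0]]
force: [2.4, 5.6, 1.5]
opening: 0.178
grasp_force: 30.0
```

```bash
python3 m.py
```

```text
15.05 yaw 29.75 F [2.83 6.09 2.52] M [ 0.975 -0.583  0.008] sd 0.048 pos [540.3 -38.3 144.4] tau6 -0.004
```

Request:
{"api": "apply_moves", "payload": {"plan": [0, 0, 0, -0.2, 0, 0, 0, 0]}}

```text
time_s: 15.3
position: [0.5404, -0.0383, 0.1444]
tcp_rot: [[-0.465, 0.885, 0.002], [0.885, 0.465, 0.001], [0.0, 0.003, -1.0]]
force: [3.7, 6.8, 3.2]
opening: 0.181
grasp_force: 30.0
```

```bash
python3 m.py
```

```text
15.6 yaw 27.74 F [3.34 5.86 2.68] M [ 0.98  -0.62  -0.013] sd 0.022 pos [540.4 -38.3 144.4] tau6 -0.004
```

Request:
{"api": "apply_moves", "payload": {"plan": [0, 0, 0, -0.2, 0, 0, 0, 0]}}

```text
time_s: 15.85
position: [0.5404, -0.0383, 0.1445]
tcp_rot: [[-0.434, 0.901, 0.002], [0.901, 0.434, 0.001], [0.0, 0.003, -1.0]]
force: [3.4, 6.6, 2.6]
opening: 0.185
grasp_force: 30.0
```

```bash
python3 m.py
```

```text
16.15 yaw 25.74 F [3.68 6.19 2.08] M [ 0.989 -0.615  0.008] sd 0.054 pos [540.4 -38.3 144.4] tau6 -0.004
```

Request:
{"api": "apply_moves", "payload": {"plan": [0, 0, 0, -0.2, 0, 0, 0, 0]}}

```text
time_s: 16.4
position: [0.5405, -0.0382, 0.1444]
tcp_rot: [[-0.403, 0.915, 0.003], [0.915, 0.403, 0.001], [0.0, 0.003, -1.0]]
force: [4.2, 7.0, 2.6]
opening: 0.183
grasp_force: 30.0
```

```bash
python3 m.py
```

```text
16.7 yaw 23.74 F [3.54 6.39 2.31] M [ 1.007 -0.626  0.011] sd 0.031 pos [540.5 -38.3 144.5] tau6 -0.004
```

Request:
{"api": "apply_moves", "payload": {"plan": [0, 0, 0, -0.2, 0, 0, 0, 0]}}

```text
time_s: 16.95
position: [0.5406, -0.0382, 0.1445]
tcp_rot: [[-0.37, 0.929, 0.003], [0.929, 0.37, 0.001], [0.0, 0.003, -1.0]]
force: [3.9, 6.1, 1.6]
opening: 0.181
grasp_force: 30.0
```

```bash
python3 m.py
```

```text
17.25 yaw 21.74 F [3.7  6.59 2.27] M [ 1.027 -0.674 -0.014] sd 0.02 pos [540.6 -38.2 144.5] tau6 -0.004
```

Request:
{"api": "apply_moves", "payload": {"plan": [0, 0, 0, -0.2, 0, 0, 0, 0]}}

```text
time_s: 17.5
position: [0.5406, -0.0382, 0.1445]
tcp_rot: [[-0.338, 0.941, 0.003], [0.941, 0.338, 0.001], [0.0, 0.003, -1.0]]
force: [3.2, 6.3, 1.8]
opening: 0.18
grasp_force: 30.0
```

```bash
python3 m.py
```

```text
17.8 yaw 19.74 F [3.83 6.85 1.99] M [ 1.041 -0.675  0.027] sd 0.02 pos [540.6 -38.2 144.4] tau6 -0.004
```

Turned 54° so far, no buffer yet.

Request:
{"api": "apply_moves", "payload": {"plan": [0, 0, 0, -0.2, 0, 0, 0, 0]}}

```text
time_s: 18.05
position: [0.5407, -0.0382, 0.1444]
tcp_rot: [[-0.305, 0.952, 0.003], [0.952, 0.305, 0.001], [0.001, 0.003, -1.0]]
force: [3.7, 7.0, 2.3]
opening: 0.181
grasp_force: 30.0
```

```bash
python3 m.py
```

```text
18.35 yaw 17.74 F [3.63 6.52 1.86] M [ 1.041 -0.711 -0.021] sd 0.026 pos [540.7 -38.2 144.5] tau6 -0.004
```

Request:
{"api": "apply_moves", "payload": {"plan": [0, 0, 0, -0.2, 0, 0, 0, 0]}}

```text
time_s: 18.6
position: [0.5408, -0.0381, 0.1444]
tcp_rot: [[-0.271, 0.963, 0.003], [0.963, 0.271, 0.001], [0.001, 0.003, -1.0]]
force: [4.2, 6.3, 2.6]
opening: 0.181
grasp_force: 30.0
```

```bash
python3 m.py
```

```text
18.9 yaw 15.74 F [3.94 6.9  1.82] M [ 1.053 -0.709 -0.014] sd 0.032 pos [540.8 -38.2 144.5] tau6 -0.004
```

Request:
{"api": "apply_moves", "payload": {"plan": [0, 0, 0, -0.2, 0, 0, 0, 0]}}

```text
time_s: 19.15
position: [0.5408, -0.0382, 0.1444]
tcp_rot: [[-0.237, 0.971, 0.003], [0.971, 0.237, 0.002], [0.001, 0.004, -1.0]]
force: [3.4, 6.4, 1.9]
opening: 0.177
grasp_force: 30.0
```

```bash
python3 m.py
```

```text
19.45 yaw 13.73 F [4.51 6.75 1.5 ] M [ 1.07  -0.739 -0.009] sd 0.039 pos [540.8 -38.1 144.5] tau6 -0.004
```

Request:
{"api": "apply_moves", "payload": {"plan": [0, 0, 0, -0.2, 0, 0, 0, 0]}}

```text
time_s: 19.7
position: [0.5409, -0.0381, 0.1445]
tcp_rot: [[-0.203, 0.979, 0.003], [0.979, 0.203, 0.002], [0.001, 0.004, -1.0]]
force: [3.7, 6.2, 0.3]
opening: 0.177
grasp_force: 30.0
```

```bash
python3 m.py
```

```text
20.0 yaw 11.73 F [4.66 6.65 1.91] M [ 1.098 -0.781  0.005] sd 0.031 pos [540.9 -38.1 144.5] tau6 -0.004
```

Request:
{"api": "apply_moves", "payload": {"plan": [0, 0, 0, -0.2, 0, 0, 0, 0]}}

```text
time_s: 20.25
position: [0.541, -0.0381, 0.1445]
tcp_rot: [[-0.169, 0.986, 0.004], [0.986, 0.169, 0.002], [0.001, 0.004, -1.0]]
force: [5.9, 6.4, 1.2]
opening: 0.18
grasp_force: 30.0
```

```bash
python3 m.py
```

```text
20.55 yaw 9.74 F [4.55 7.1  1.75] M [ 1.114 -0.786  0.017] sd 0.029 pos [541.  -38.1 144.5] tau6 0.035
```

Request:
{"api": "apply_moves", "payload": {"plan": [0, 0, 0, -0.2, 0, 0, 0, 0]}}

```text
time_s: 20.8
position: [0.541, -0.0381, 0.1444]
tcp_rot: [[-0.135, 0.991, 0.004], [0.991, 0.135, 0.001], [0.001, 0.004, -1.0]]
force: [5.3, 7.1, 1.2]
opening: 0.175
grasp_force: 30.0
```

```bash
python3 m.py
```

```text
21.1 yaw 7.77 F [4.65 7.45 1.28] M [ 1.115 -0.807  0.127] sd 0.03 pos [541.1 -38.1 144.5] tau6 0.131
```

Buffer touched at about 63° (yaw 10.6°); the handle is now 0.05 rad past it, inside the latch window. I start sliding slowly along case +y (0.281, 0.960).

Request:
{"api": "apply_moves", "payload": {"plan": [0.014, 0.048, 0, 0, 0.014, 0.048, 0, 0, 0.014, 0.048, 0, 0, 0.014, 0.048, 0, 0, 0, 0, 0, 0]}}

```text
time_s: 21.72
position: [0.5433, -0.0305, 0.1445]
tcp_rot: [[-0.135, 0.991, 0.002], [0.991, 0.135, -0.002], [-0.002, 0.002, -1.0]]
force: [2.7, -4.2, 1.1]
opening: 0.181
grasp_force: 30.0
```

```bash
python3 m.py
```

```text
22.025 yaw 7.75 F [ 3.67 -3.64  0.26] M [-0.613 -0.666  0.155] sd 0.015 pos [543.3 -30.5 144.5] tau6 0.155
```

Request:
{"api": "apply_moves", "payload": {"plan": [0.06, 0.19, 0, 0, 0.06, 0.19, 0, 0, 0.06, 0.19, 0, 0, 0.06, 0.19, 0, 0, 0.06, 0.19, 0, 0, 0, 0, 0, 0]}}

```text
time_s: 22.78
position: [0.558, 0.0181, 0.1445]
tcp_rot: [[-0.135, 0.991, 0.002], [0.991, 0.135, -0.0], [-0.0, 0.002, -1.0]]
force: [3.7, -1.2, 2.0]
opening: 0.182
grasp_force: 30.0
```

```bash
python3 m.py
```

```text
23.075 yaw 7.71 F [4.73 0.4  1.62] M [ 0.008 -0.862  0.189] sd 0.008 pos [558.   18.1 144.5] tau6 0.179
```

Request:
{"api": "apply_moves", "payload": {"plan": [0.062, 0.19, 0, 0.05, 0.06, 0.19, 0, 0, 0.06, 0.19, 0, 0, 0.06, 0.19, 0, 0, 0.06, 0.19, 0, 0, 0.06, 0.19, 0, 0, 0, 0, 0, 0]}}

```text
time_s: 23.95
position: [0.5751, 0.075, 0.1444]
tcp_rot: [[-0.143, 0.99, -0.0], [0.99, 0.143, -0.0], [-0.0, -0.0, -1.0]]
force: [2.7, -1.6, 3.4]
opening: 0.18
grasp_force: 30.0
```

Request:
{"api": "apply_moves", "payload": {"plan": [0.015, 0.048, 0, 0, 0.015, 0.048, 0, 0, 0.015, 0.048, 0, 0, 0, 0, 0, 0, 0, 0, 0, 0]}}

```text
time_s: 24.58
position: [0.5774, 0.0824, 0.1442]
tcp_rot: [[-0.143, 0.99, -0.0], [0.99, 0.143, 0.0], [0.0, -0.0, -1.0]]
force: [2.2, -3.3, 4.6]
opening: 0.177
grasp_force: 30.0
```

```bash
python3 m.py
```

```text
24.875 yaw 8.22 F [ 0.99 -2.48  4.74] M [-0.46  -0.386  0.089] sd 0.04 pos [577.4  82.4 144.2] tau6 0.094
```

Request:
{"api": "apply_moves", "payload": {"plan": [0.012, 0.039, 0, 0, 0.012, 0.039, 0, 0, 0, 0, 0, 0, 0, 0, 0, 0]}}

```text
time_s: 25.38
position: [0.5786, 0.0864, 0.1442]
tcp_rot: [[-0.143, 0.99, -0.0], [0.99, 0.143, 0.0], [0.0, -0.0, -1.0]]
force: [1.3, -3.2, 4.6]
opening: 0.181
grasp_force: 30.0
```

Request:
{"api": "apply_moves", "payload": {"plan": [0.006, 0.019, 0, 0, 0, 0, 0, 0, 0, 0, 0, 0]}}

```text
time_s: 25.75
position: [0.5787, 0.0866, 0.1441]
tcp_rot: [[-0.143, 0.99, -0.001], [0.99, 0.143, -0.001], [-0.001, -0.001, -1.0]]
force: [-0.1, -4.8, 4.2]
opening: 0.179
grasp_force: 30.0
```

```bash
python3 m.py
```

```text
26.05 yaw 8.23 F [ 0.3  -5.17  4.35] M [-0.868 -0.171  0.082] sd 0.015 pos [578.7  86.6 144.1] tau6 0.087
```

Motion stopped and the force is rising, so the lid is at or near its end stop (130.2 mm). I add one more small push to confirm.

Request:
{"api": "apply_moves", "payload": {"plan": [0.006, 0.024, 0, 0, 0, 0, 0, 0, 0, 0, 0, 0]}}

```text
time_s: 26.42
position: [0.5786, 0.0867, 0.144]
tcp_rot: [[-0.144, 0.99, -0.002], [0.99, 0.144, -0.003], [-0.003, -0.002, -1.0]]
force: [-0.8, -8.8, 4.1]
opening: 0.178
grasp_force: 30.0
```

```bash
python3 m.py
```

```text
26.725 yaw 8.25 F [-0.48 -8.08  4.39] M [-1.356 -0.115  0.061] sd 0.022 pos [578.7  86.7 144. ] tau6 0.079
```

Request:
{"api": "apply_moves", "payload": {"plan": [-0.006, -0.026, 0, 0, 0, 0, 0, 0]}}

```text
time_s: 26.98
position: [0.5787, 0.0866, 0.1441]
tcp_rot: [[-0.143, 0.99, -0.001], [0.99, 0.143, -0.001], [-0.0, -0.001, -1.0]]
force: [0.5, -5.9, 4.6]
opening: 0.182
grasp_force: 30.0
```

Request:
{"api": "apply_moves", "payload": {"plan": [0, 0, 0, 0, 0, 0, 0, 0, 0, 0, 0, 0, 0, 0, 0, 0], "grip": 0}}

```text
time_s: 27.48
position: [0.5787, 0.0874, 0.144]
tcp_rot: [[-0.143, 0.99, -0.001], [0.99, 0.143, 0.0], [0.001, -0.001, -1.0]]
force: [0.4, -0.5, -0.1]
opening: 0.478
grasp_force: 0.0
```

Request:
{"api": "apply_moves", "payload": {"plan": [0, 0, 0.2, 0, 0, 0, 0.5, 0, 0, 0, 0.6, 0, 0, 0, 0.6, 0, -0.4, -0.8, 0, 0, -0.4, -0.8, 0, 0, -0.4, -0.8, 0, 0, -0.4, -0.8, 0, 0, -0.4, -0.8, 0, 0, -0.4, -0.8, 0, 0, 0, -0.6, 0, 0, 0, 0, 0, 0]}}

```text
time_s: 28.98
position: [0.4594, -0.1852, 0.2402]
tcp_rot: [[-0.139, 0.99, 0.002], [0.99, 0.139, -0.001], [-0.002, 0.002, -1.0]]
force: [-0.8, 1.2, 0.4]
opening: 0.498
grasp_force: 0.0
```

```bash
python3 st.py; python3 -c "
from h import *
p,_=bot.capture('top');q,_=bot.capture('side')
im=np.hstack([cv2.resize(p[130:270,200:340],(400,400),interpolation=2),cv2.resize(q[130:270,180:320],(400,400),interpolation=2)])
cv2.imwrite('pics/f.png',im[:,:,::-1])
h=cv2.cvtColor(p,cv2.COLOR_RGB2HSV).astype(int);H,S,V=h[...,0],h[...,1],h[...,2]
m=((H<8)|(H>172))&(S>130)&(V>70);m[:130]=0;m[260:]=0;m[:,:200]=0;m[:,340:]=0
vs,us=np.nonzero(m);print(len(us),onz('top',us.mean(),vs.mean(),.146))"
```

```text
t 28.975 pos [ 0.4594 -0.1852  0.2402] yaw_y 8.02 z [ 0.002 -0.001 -1.   ] 
F [-0.83  1.21  0.39] M [ 0.018 -0.134 -0.035] q [-34.9  18.9  99.2   0.   61.8 -42.9] op 0.49750139325283504 0.0
50 [0.65625955 0.06171322 0.146     ]
```

View pics/f.png

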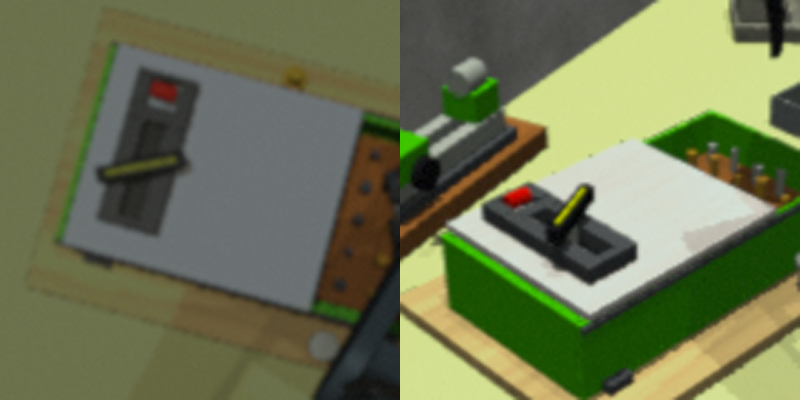

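The crops show the lid fully back: the button is at (163,92) in the left crop and has travelled 0.130 m. The handle is out and turned (145,165), the collet (323,345) and arbor (295,77) are in place, and the gripper is clear.

```bash
python3 -c "
from rig import bot
print(bot.hand_in())"
```

```text
the job is handed in; nothing more can be done
None
```

The case is open and the job is handed in at about 29 s: button pressed at about 11 N, handle popped and turned about 63° until it touched its buffer, lid slid to its 130 mm end stop, and the handle released still out and turned; the collet and arbor show in place in the last picture, though I did not re-check the other loose things.

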